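Park the sprung pusher of a bakery display tray

TASK

Park the sprung pusher of the display tray so that the lane can be refilled: draw its red grip back against the spring to the cross slot at the catch rail's yellow tab, then slide the grip sideways along that slot all the way to its end stop and let go, so that the pusher stays back by itself. Do not let the pusher snap forward at any time, and leave the two cartons, the jar and the round loaf where they stand.

Things in the scene. Friction and masses are not known exactly. Their poses are not given: they have to be found in the camera images.
- tray: Fixed wooden tray, 435 (x -235 to +200) x 170 mm. Origin on the table under its middle; x points from the pusher's rear end (robot side) to the carton lane, z up. From x +35 on: lane, deck 28 mm high, side walls 67 high, carton tops 113. From x -235 to +35: low mechanism, only grip and pusher plate rise above 40 mm; edge strips 32 mm high at y +-77.
- grip_top (a point): Middle of the red grip's top, 84.5 mm above the table, at the start at tray x -20, y -22.5 mm. The grip is an upright block 64 (tray x) x 22 (tray y) x 50 mm high, bottom at 34.5 mm, on a grey plate whose top is 33 mm high. The white pusher plate (104 mm high, 130 wide) stands 43 mm ahead of its middle at +x.
- pusher (a joint): How far pusher and grip are drawn back along tray -x, 0 (front, start) to 0.145 m. A spring pulls forward, 4 N at 0 rising to 10 N at 0.145. The catch rail under it is set anew each time: its one cross slot, 16 mm wide, lies anywhere from 0.075 to 0.13 m of draw, not reported. Seen from above: black slot, yellow tab at its +y end; a white line on the grey plate marks the pin.
- lock (a joint): Sideways travel of the grip along tray +y on the pusher, 0 (start) to 0.045 m (end stop), rubbing with 1.5 N. A 10 mm pin under the grip runs along the steel catch rail (26 mm high), which lets it move only about 1.5 mm sideways except at the cross slot; so the slot can be felt by pressing the grip sideways.
- pack_a: Carton with a green band standing in the lane nearest the pusher, 48 x 110 x 85 mm high, origin under it. Leave it.
- pack_b: Carton with a red band standing in the lane behind the first, 48 x 110 x 85 mm high, origin under it. Leave it.
- jar: Amber jar with brass lid, 68 mm across, 100 mm high, standing beside the tray; origin under it. Leave it.
- loaf: Round brown loaf, 110 mm across, 57 mm high, lying beside the tray; origin under it. Leave it.

How it is judged:
On the way, in this order (a step that is already met when the one before it is completed fails the run):
1. the pusher is drawn back at least 60 mm with its grip still unlocked (value of joint pusher above 0.06 m and value of joint lock below 0.012 m), for 0.1 s.
2. the grip is slid sideways to its end stop (value of joint lock above 0.042 m), for 0.2 s.
At the end, for the whole second after the job is handed in: The grip is within 3 mm of its end stop (joint lock above 0.042 m), the pusher is held back (joint pusher above 0.06 m), and both are at rest (value of joint pusher above 0.06 m and value of joint lock above 0.042 m and velocity of joint pusher between -0.01 and 0.01 m/s and velocity of joint lock between -0.01 and 0.01 m/s); the robot touches nothing.
It fails at once if the pusher snaps forward (faster than 0.35 m/s) (velocity of joint pusher below -0.35 m/s).
It fails at once if a carton is shifted by more than 30 mm or tipped over 0.4 rad (distance of any of pack_a, pack_b from where it was at the start of the episode above 0.03 m or angle between any of pack_a, pack_b's own z axis and vertical above 0.4 rad).
It fails at once if the jar or the loaf is shifted by more than 30 mm (distance of any of jar, loaf from where it was at the start of the episode above 0.03 m).
It also fails if it takes over 64 s, if anything falls off the work surface, if the arm or the gripper's body presses on something with over 40 N, if the wrist force passes 120 N, or if a joint passes its speed limit or range.

ROBOT

A 6-joint arm with a two-finger parallel gripper is mounted at the origin on the work surface. World frame = base frame: x ahead of the robot, y to its left, z up, the work surface at z = 0. Lengths are in m, angles in rad, forces in N, time in s.
With the tool pointing down it reaches from about 0.3 to 0.825 m from the base axis. Payload 5.4 kg.
Tool frame: the origin (TCP) lies midway between the tips of the shut fingers; the grasp point (between the pads) lies 19 mm behind it (bot.grip_depth is the distance from the TCP to the grasp point, in m); z points along the fingers, y is the direction in which the jaws open and shut (so a half turn about z gives the same grasp; the last joint's range is limited). The gripper opens to 92 mm and grips with 3 to 60 N. Pads are 20 mm wide; open, the fingers measure 128 mm over their backs; the gripper's body (75 mm by 189 mm) begins 69 mm behind the grasp point.
Start: joints at [1.059, 0.158, 1.597, -0, 1.386, -0.21], TCP at [0.171, 0.549, 0.215] pointing down, gripper open.
Joint ranges: [-2.91, 2.91], [-0.94, 2.29], [0.18, 2.7], [-1.29, 4.43], [0.17, 2.64], [-3, 3]. Speed limits (rad/s): [2.57, 2.57, 3.14, 3.14, 3.14, 3.14].

INTERFACE

Orientations are given as a rotation vector (axis times angle).
In Python, from bench import bot, vision, workorder gives the robot as it stands.
- The arm moves only by the tool carry_out, never from a script. Its argument "moves" is a list that holds one entry, the list of rows, each a list of 4 numbers: the shift along the tool's x, y, z normalised to -1 to 1, where 1 is 0.1 m, then the turn about the tool's z normalised to -1 to 1, where 1 is 90 degrees. A call has 1 to 10 rows; each row shifts and turns the commanded pose from where the row before left it, along the tool's axes as they then stand; what a row does not reach is not made up. A row lasts 1/8 s, in which the tool goes at most 62.5 mm and 10.7 degrees, less where a joint would pass 70% of its speed; a pose out of reach is approached as far as the arm can. A call with a number of a shift or a turn outside -1 to 1 is refused whole. A call with a gripper value outside its range is refused whole. "claw" is the closure, from 0 (fully open) to 1 (shut), set as the call begins (left out, the last holds). The fingers move at their own pace and stop on an object; "squeeze" is the grip in N (left out, the last holds). Time passes only in rows, so rows that do not move let the fingers close. It gives the time, the measured TCP pose, the force and the opening at its end, in the units of the state.
- bot.read_state(): the state, without advancing time (a new reading comes with each control period).
- vision.get_image(name): name is "scene" or "top"; returns the picture (480x640x3 uint8, red, green, blue); there is no depth.
- vision.camera_params(name): a dict with "fx", "fy", "cx", "cy" (pixels), "k1" (the pictures are not rectified: a ray, as slopes to the right and down, at radius r is drawn at 1 + k1 r^2 times it, then the intrinsics apply), "cam_to_world" (4x4, takes a point from camera to world coordinates). Camera axes: x right, y up, looking along -z (the intrinsics and any distortion apply to the point x, -y, -z); pixel columns grow to the right and rows downward; lengths in m; the calibration is good to about 2 mm. A picture is of the moment at which its call begins. camera_params takes no time and is no camera call.
- workorder.hand_in(): hands the job in, once; it reports no verdict.
The state is a dict: "time_s": time; "joints": joint angles; "dq": joint speeds; "tau": joint torques, N m; "eef_pos": TCP position; "orientation": TCP orientation; "wrist_force": force on the tool from outside, world axes, zero at the start; "moment": the same for the moment, N m; "opening": finger opening in m.
Only numpy, scipy, OpenCV 4.12 (cv2) and the standard library are available. Lean on these libraries where they do the work, as an engineer would, in place of code of your own. Each camera call takes 0.05 s, during which the arm holds its last target.

## Working session

There is one attempt and no reset: what is moved stays moved. The work goes in short steps, Python scripts to look and compute and a tool call to move; the robot and the scene stay as the last step left them, time stands still between calls to the robot, and variables do not carry over. Pictures are saved under pics/ and viewed, and the job is handed in when it is done.

Besides the shell and the picture viewer there is one more tool, called after ">>>" as name(argument=value, ...) on one line, values as JSON. carry_out: Moves the arm, as the interface text tells. Its arguments: {"type":"object","properties":{"moves":{"type":"array","items":{"type":"array","items":{"type":"array","items":{"type":"number"}}}},"claw":{"type":"number"},"squeeze":{"type":"number"}},"required":["moves"]}

```bash
mkdir -p pics; ls; python3 - <<'E'
from bench import bot, vision
import cv2
for n in("scene","top"):
    cv2.imwrite(f"pics/{n}0.png",vision.get_image(n)[:,:,::-1]); p=vision.camera_params(n); print(n,p)
print(bot.read_state())
E
```

```text
pics
scene {'fx': 591.4826280378871, 'fy': 591.4826280378871, 'cx': 319.1186881875494, 'cy': 245.43908207976358, 'k1': -0.04656440744177763, 'cam_to_world': array([[-0.54905268, -0.6819019 ,  0.48327109,  1.35724636],
       [ 0.83574023, -0.45410034,  0.30875742,  0.43056283],
       [ 0.00891129,  0.57341318,  0.81921786,  1.25431693],
       [ 0.        ,  0.        ,  0.        ,  1.        ]])}
top {'fx': 506.11373950107657, 'fy': 506.11373950107657, 'cx': 320.81589942178357, 'cy': 237.7997389107994, 'k1': 0.046528341307782, 'cam_to_world': array([[-0.01991026,  0.98356241, -0.17946748,  0.42820055],
       [-0.99977118, -0.02099039, -0.00412139,  0.01351971],
       [-0.00782074,  0.17934436,  0.98375527,  1.23812379],
       [ 0.        ,  0.        ,  0.        ,  1.        ]])}
{'time_s': 0.1, 'joints': array([ 1.05892903e+00,  1.59016885e-01,  1.59807246e+00, -1.64968005e-05,
        1.38619866e+00, -2.10093257e-01]), 'dq': array([-0.00132715, -0.00145833, -0.00271286,  0.0002275 ,  0.00103079,
       -0.00037348]), 'tau': array([ 1.56679421e-04, -3.86504960e+01, -3.22959566e+01,  7.02639716e-02,
        3.39602621e-02, -6.53000598e-05]), 'eef_pos': array([0.17064184, 0.54851443, 0.21371699]), 'orientation': array([-4.72136320e-01, -3.10532105e+00,  2.49995012e-03]), 'wrist_force': array([ 0.66875242, -1.0367265 , -0.43435361]), 'moment': array([-0.01161797,  0.03288397, -0.06092757]), 'opening': 0.09232318091299911}
```

View pics/scene0.png

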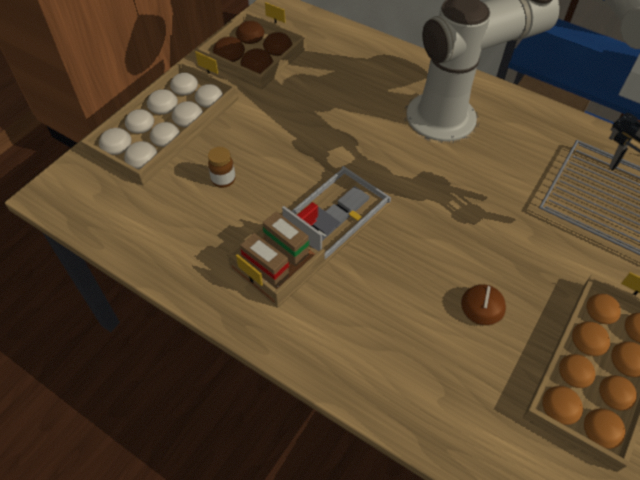

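View pics/top0.png

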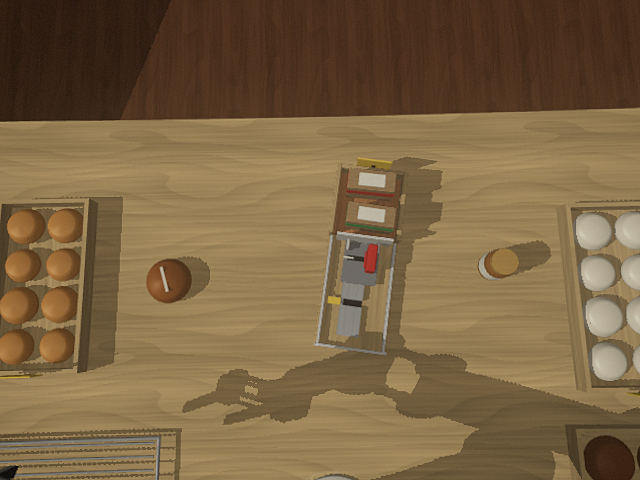

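The top view shows the tray near (360,265) with its lane pointing up. The red grip is at (371,258), the yellow tab at (334,300), the loaf at (169,281) and the jar at (498,263). I'll zoom in and measure.

```bash
cat > h.py <<'E'
import numpy as np, cv2
from bench import vision
def ray(n,u,v):
    p=vision.camera_params(n); K=np.array([[p['fx'],0,p['cx']],[0,p['fy'],p['cy']],[0,0,1]])
    q=cv2.undistortPoints(np.array([[[u,v]]],float),K,np.array([p['k1'],0,0,0]))[0,0]
    M=p['cam_to_world']; d=M[:3,:3]@np.array([q[0],-q[1],-1]); return M[:3,3],d
def at(n,u,v,z):
    o,d=ray(n,u,v); return o+d*(z-o[2])/d[2]
def proj(n,P):
    p=vision.camera_params(n); M=p['cam_to_world']; c=M[:3,:3].T@(np.array(P)-M[:3,3]); x,y=c[0]/-c[2],-c[1]/-c[2]
    s=1+p['k1']*(x*x+y*y); return np.array([p['fx']*x*s+p['cx'],p['fy']*y*s+p['cy']])
E
python3 - <<'E'
from h import *
t=cv2.imread("pics/top0.png"); c=t[225:365,300:420]; cv2.imwrite("pics/topz.png",cv2.resize(c,None,fx=4.2,fy=4.2,interpolation=cv2.INTER_CUBIC))
s=cv2.imread("pics/scene0.png"); c=s[160:300,225:400]; cv2.imwrite("pics/scz.png",cv2.resize(c,None,fx=4.2,fy=4.2,interpolation=cv2.INTER_CUBIC))
for n,im in(("top",t),("scene",s)):
    h=cv2.cvtColor(im,cv2.COLOR_BGR2HSV)
    R=((h[...,0]<6)|(h[...,0]>174))&(h[...,1]>190)&(h[...,2]>90)
    Y=(h[...,0]>20)&(h[...,0]<30)&(h[...,1]>180)&(h[...,2]>120)
    for nm,m in(("R",R),("Y",Y)):
        k,l,st,ce=cv2.connectedComponentsWithStats(m.astype(np.uint8))
        for i in range(1,k):
            if st[i,4]>15: print(n,nm,st[i],ce[i])
E
```

```text
top R [364 245  14  28  96] [371.46875 257.53125]
scene R [298 203  19  22 243] [309.19753086 213.17695473]
scene R [274 263  15  16  66] [281.16666667 270.56060606]
scene Y [350 212  11   8  51] [355.03921569 215.23529412]
scene Y [237 255  25  29  65] [250.61538462 266.92307692]
```

View pics/topz.png

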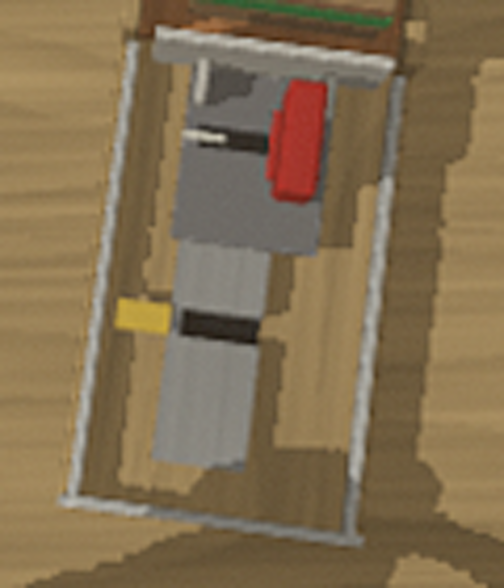

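View pics/scz.png

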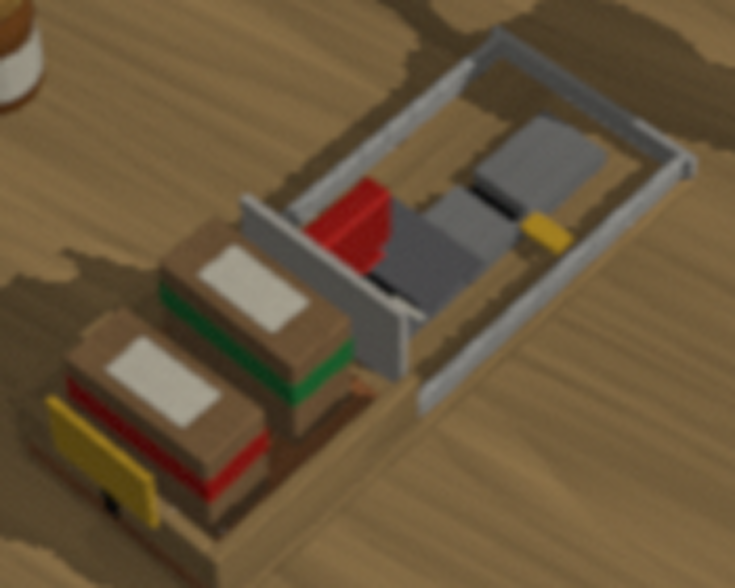

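```bash
python3 - <<'E'
from h import *
f=4.2
T=lambda a,b,z: at("top",300+(a+.5)/f-.5,225+(b+.5)/f-.5,z)
S=lambda a,b,z: at("scene",225+(a+.5)/f-.5,160+(b+.5)/f-.5,z)
RL,RR,FL,FR=[T(*p,.032) for p in((68,500),(357,540),(133,45),(397,75))]
print(RL,RR,FL,FR)
print("rear w",np.linalg.norm(RL-RR))
for a,b in((RL,FL),(RR,FR)):
    d=b-a; print("yaw",np.degrees(np.arctan2(d[1],d[0])),np.linalg.norm(d))
d=RL-RR; print("yaw",np.degrees(np.arctan2(-d[0],d[1])))
g1=[T(*p,.0845) for p in((290,80),(327,83),(314,202),(280,196))]
g=np.mean(g1,0); print("grip",np.round(g1,4),g)
a,b=(g1[0]+g1[1])/2,(g1[2]+g1[3])/2; d=a-b; print("yawgrip",np.degrees(np.arctan2(d[1],d[0])),np.linalg.norm(d))
o,dd=ray("top",*(np.array([300+303/f,225+140/f])));
print("gripS",[S(*p,.0845) for p in((370,180),(392,195))])
wl=T(205,136,.033); sl=T(220,327,.026); tab=T(144,314,.03)
wS=S(400,300,.033); slS=S(494,197,.026)
print(wl,sl,tab,wS,slS)
for nm in("wl","sl","tab"):pass
# rail edges for yaw
for p,q in(((152,462),(178,245)),((243,470),(270,255))):
    P,Q=T(*p,.026),T(*q,.026); d=Q-P; print("rail yaw",np.degrees(np.arctan2(d[1],d[0])))
E
```

```text
[0.39789552 0.03522115 0.032     ] [ 0.37341731 -0.12379333  0.032     ] [ 0.65376971 -0.00692388  0.032     ] [ 0.63299002 -0.15812075  0.032     ]
rear w 0.16088750113775316
yaw -9.353207372062101 0.2593218181528313
yaw -7.53341655722139 0.261832702918957
yaw -8.751244798380863
grip [[ 0.6225 -0.0919  0.0845]
 [ 0.6204 -0.1121  0.0845]
 [ 0.555  -0.1024  0.0845]
 [ 0.5586 -0.084   0.0845]] [ 0.58914143 -0.09759567  0.0845    ]
yawgrip -7.7144309763390355 0.06526672841120865
gripS [array([ 0.56468428, -0.09714406,  0.0845    ]), array([ 0.5670071 , -0.07965837,  0.0845    ])]
[ 0.59976138 -0.04681894  0.033     ] [ 0.49159023 -0.05236428  0.026     ] [ 0.49950899 -0.00949945  0.03      ] [ 0.59807228 -0.05290014  0.033     ] [ 0.49298787 -0.05056377  0.026     ]
rail yaw -8.431064413482074
rail yaw -9.22560751701043
```

```bash
cat >> h.py <<'E'
from scipy.spatial.transform import Rotation as R
from bench import bot
YAW=np.radians(-8.6); U=np.array([np.cos(YAW),np.sin(YAW),0]); V=np.array([-U[1],U[0],0])
def st():
    s=bot.read_state(); M=R.from_rotvec(s['orientation']).as_matrix()
    print("t",round(s['time_s'],2),"pos",np.round(s['eef_pos'],4),"open",round(s['opening'],4),"F uvz",np.round([s['wrist_force']@U,s['wrist_force']@V,s['wrist_force'][2]],1),"toolx",np.round(M[:,0],3),"y",np.round(M[:,1],3))
    return s,M
def to(P):
    s,M=st(); d=np.array(P)-s['eef_pos']; print("shift tool axes (norm)",np.round(M.T@d/0.1,3))
E
python3 - <<'E'
from h import *
s,M=st(); y=M[:,1]
print("turn deg to yawY", [np.degrees(np.arctan2(np.cross(y,v)@M[:,2],y@v)) for v in(V,-V)], s['joints'])
to([.588,-.0975,.2])
E
```

```text
t 0.1 pos [0.1706 0.5485 0.2137] open 0.0923 F uvz [ 0.8 -0.9 -0.4] toolx [-0.955  0.297  0.   ] y [ 0.297  0.955 -0.002]
turn deg to yawY [np.float64(-8.690231237688026), np.float64(171.309768762312)] [ 1.05892903e+00  1.59016885e-01  1.59807246e+00 -1.64968005e-05
  1.38619866e+00 -2.10093257e-01]
t 0.1 pos [0.1706 0.5485 0.2137] open 0.0923 F uvz [ 0.8 -0.9 -0.4] toolx [-0.955  0.297  0.   ] y [ 0.297  0.955 -0.002]
shift tool axes (norm) [-5.905 -4.928  0.143]
```

>>> carry_out(moves=[[[0, 0, 0, -0.0965], [-0.39, -0.44, 0, 0], [-0.39, -0.44, 0, 0], [-0.39, -0.44, 0, 0], [-0.39, -0.44, 0, 0], [-0.39, -0.44, 0, 0], [-0.39, -0.44, 0, 0], [0, 0, 0, 0]]], claw=0)

```text
time_s: 1.1
eef_pos: [0.3643, 0.2501, 0.2144]
orientation: [0.246, 3.132, -0.001]
wrist_force: [-0.6, -0.0, -0.7]
opening: 0.092
```

```bash
python3 -c "
from h import *
to([.588,-.0975,.2])"
```

```text
t 1.1 pos [0.3643 0.2501 0.2144] open 0.092 F uvz [-0.6 -0.1 -0.7] toolx [-0.988  0.156 -0.   ] y [ 0.156  0.988 -0.001]
shift tool axes (norm) [-2.752 -3.084  0.146]
```

>>> carry_out(moves=[[[-0.39, -0.44, 0, 0], [-0.39, -0.44, 0, 0], [-0.39, -0.44, 0, 0], [-0.39, -0.44, 0, 0], [-0.39, -0.44, 0, 0], [-0.39, -0.44, 0, 0], [-0.39, -0.44, 0, 0], [0, 0, 0, 0], [0, 0, 0, 0]]])

```text
time_s: 2.22
eef_pos: [0.5863, -0.0907, 0.2139]
orientation: [-0.234, -3.131, -0.002]
wrist_force: [-0.4, -0.0, 0.6]
opening: 0.0921
```

```bash
python3 - <<'E'
from h import *
to([.588,-.0975,.048])
s=vision.get_image("scene")[:,:,::-1]; cv2.imwrite("pics/s1.png",cv2.resize(s[80:320,180:440],None,fx=2.2,fy=2.2,interpolation=cv2.INTER_CUBIC))
E
```

```text
t 2.23 pos [ 0.5863 -0.0907  0.2139] open 0.0921 F uvz [-0.3 -0.1  0.6] toolx [-0.989  0.149  0.002] y [0.149 0.989 0.001]
shift tool axes (norm) [-0.029 -0.066  1.659]
```

View pics/s1.png

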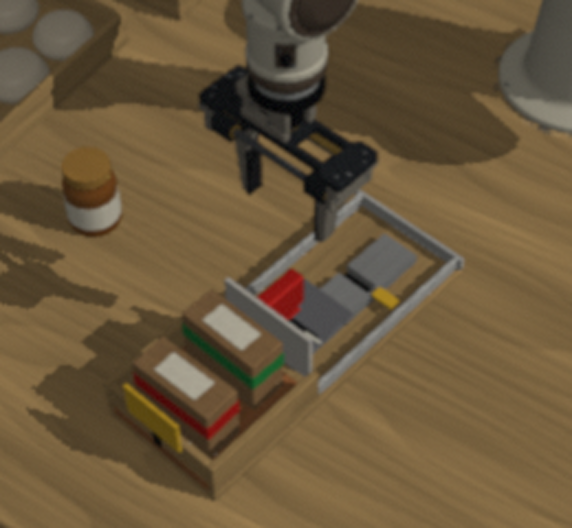

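The fingers straddle the red grip across the tray (grip at about (282,297), fingertips at (250,185) and (322,235)). I'll go down.

>>> carry_out(moves=[[[-0.03, -0.066, 0.4, 0], [0, 0, 0.4, 0], [0, 0, 0.3, 0], [0, 0, 0.2, 0], [0, 0, 0.2, 0], [0, 0, 0.15, 0], [0, 0, 0, 0]]])

```text
time_s: 3.15
eef_pos: [0.5879, -0.0991, 0.0486]
orientation: [-0.236, -3.131, -0.001]
wrist_force: [0.2, 0.3, 0.3]
opening: 0.0919
```

```bash
python3 - <<'E'
from h import *
to([.588,-.0975,.048])
s=vision.get_image("scene")[:,:,::-1]; cv2.imwrite("pics/s2.png",cv2.resize(s[150:280,240:400],None,fx=4,fy=4,interpolation=cv2.INTER_CUBIC))
s=vision.get_image("top")[:,:,::-1]; cv2.imwrite("pics/t2.png",cv2.resize(s[225:365,300:420],None,fx=4.2,fy=4.2,interpolation=cv2.INTER_CUBIC))
E
```

```text
t 3.15 pos [ 0.5879 -0.0991  0.0486] open 0.0919 F uvz [0.2 0.3 0.3] toolx [-0.989  0.15   0.002] y [0.15  0.989 0.   ]
shift tool axes (norm) [0.001 0.016 0.006]
```

View pics/s2.png

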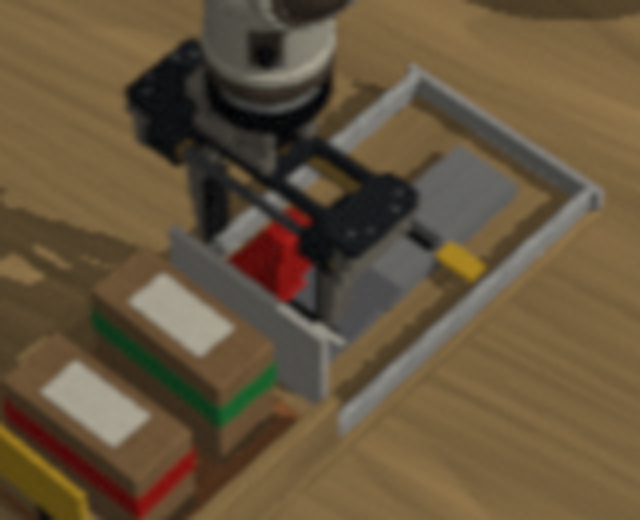

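View pics/t2.png

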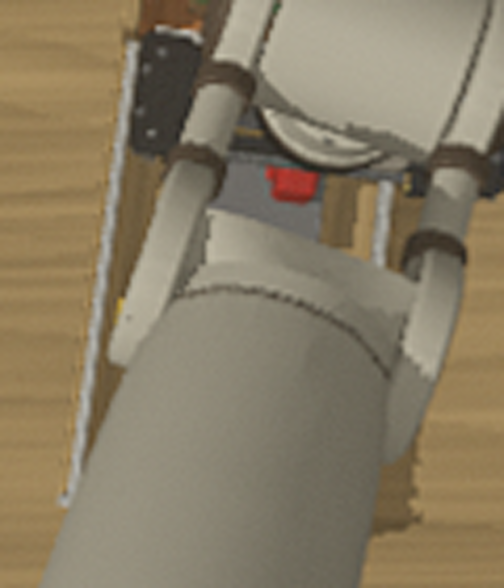

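The grip is between the fingers, clear of both. Closing now.

>>> carry_out(moves=[[[0, 0, 0, 0], [0, 0, 0, 0], [0, 0, 0, 0], [0, 0, 0, 0], [0, 0, 0, 0], [0, 0, 0, 0], [0, 0, 0, 0], [0, 0, 0, 0]]], claw=1, squeeze=12)

```text
time_s: 4.25
eef_pos: [0.5886, -0.0993, 0.0496]
orientation: [-0.236, -3.133, -0.0]
wrist_force: [0.8, 0.0, -0.3]
opening: 0.0221
```

```bash
python3 -c "
from h import *
st()"
```

```text
t 4.25 pos [ 0.5886 -0.0993  0.0496] open 0.0221 F uvz [ 0.8  0.2 -0.3] toolx [-0.989  0.15   0.   ] y [0.15  0.989 0.   ]
```

>>> carry_out(moves=[[[0, 0, 0, 0], [0.05, 0, 0, 0], [0.1, 0, 0, 0], [0.1, 0, 0, 0], [0.1, 0, 0, 0], [0.1, 0, 0, 0], [0.1, 0, 0, 0], [0.1, 0, 0, 0], [0.05, 0, 0, 0], [0, 0, 0, 0]]], claw=1, squeeze=45)

```text
time_s: 5.5
eef_pos: [0.52, -0.0886, 0.0496]
orientation: [0.236, 3.13, 0.001]
wrist_force: [7.1, 1.8, -5.2]
opening: 0.0219
```

```bash
python3 -c "
from h import *
s,M=st(); d=s['eef_pos']-np.array([.5886,-.0993,.0496]); print(d@U,d@V)
s=vision.get_image('scene')[:,:,::-1]; cv2.imwrite('pics/s3.png',cv2.resize(s[150:280,240:400],None,fx=4,fy=4,interpolation=cv2.INTER_CUBIC))
"
```

```text
t 5.5 pos [ 0.52   -0.0886  0.0496] open 0.0219 F uvz [ 6.7  2.8 -5.2] toolx [-0.989  0.15  -0.003] y [0.15  0.989 0.001]
-0.06944724361545014 0.00031345918622940894
```

View pics/s3.png

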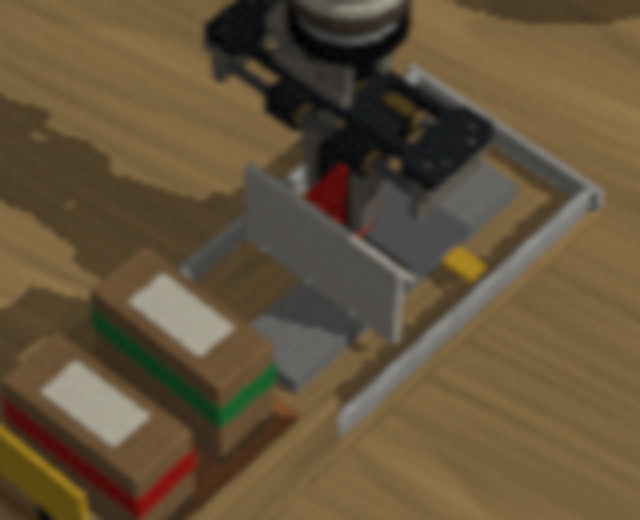

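>>> carry_out(moves=[[[0.05, 0, 0, 0], [0.1, 0, 0, 0], [0.1, 0, 0, 0], [0.05, 0, 0, 0], [0, 0, 0, 0], [0, 0.02, 0, 0], [0, 0.02, 0, 0], [0, 0, 0, 0]]])

```text
time_s: 6.55
eef_pos: [0.4913, -0.0819, 0.0496]
orientation: [0.236, 3.129, -0.004]
wrist_force: [6.5, -5.7, -8.5]
opening: 0.0222
```

```bash
python3 -c "
from h import *
s,M=st(); d=s['eef_pos']-np.array([.5886,-.0993,.0496]); print(d@U,d@V)
s=vision.get_image('scene')[:,:,::-1]; cv2.imwrite('pics/s4.png',cv2.resize(s[160:260,260:390],None,fx=6,fy=6,interpolation=cv2.INTER_CUBIC))
"
```

```text
t 6.55 pos [ 0.4913 -0.0819  0.0496] open 0.0222 F uvz [ 7.3 -4.7 -8.5] toolx [-0.989  0.15  -0.004] y [ 0.15   0.989 -0.003]
-0.09884191110554427 0.002631026385177827
```

View pics/s4.png

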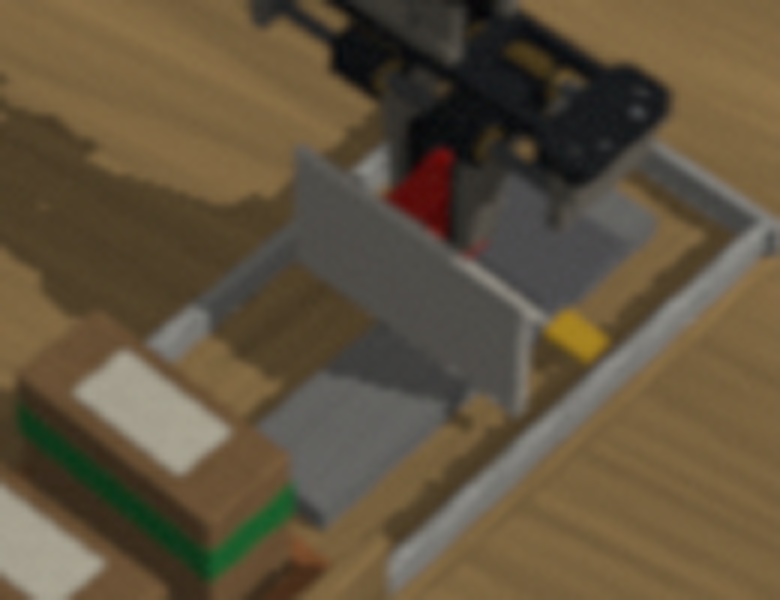

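The white line at (540,318) is almost level with the tab at (578,337), and the rail is holding against about 5 N of sideways press. I'll creep back while pressing.

>>> carry_out(moves=[[[0.01, 0, 0, 0], [0.01, 0, 0, 0], [0.01, 0, 0, 0], [0, 0, 0, 0]]])

```text
time_s: 7.1
eef_pos: [0.4886, -0.0809, 0.0496]
orientation: [0.236, 3.129, -0.002]
wrist_force: [7.6, -2.7, -8.9]
opening: 0.0215
```

```bash
python3 -c "
from h import *
s,M=st(); d=s['eef_pos']-np.array([.5886,-.0993,.0496]); print(d@U,d@V)
"
```

```text
t 7.1 pos [ 0.4886 -0.0809  0.0496] open 0.0215 F uvz [ 7.9 -1.6 -8.9] toolx [-0.989  0.15  -0.004] y [ 0.15   0.989 -0.001]
-0.10167044560462632 0.0032610693573096716
```

The sideways force has dropped to the rubbing value (1.6 N), so the pin has just reached the slot. I'll go about 3 mm further to centre it, then press sideways a little.

>>> carry_out(moves=[[[0.015, 0, 0, 0], [0.015, 0, 0, 0], [0, 0.02, 0, 0], [0, 0.03, 0, 0], [0, 0.03, 0, 0], [0, 0, 0, 0]]])

```text
time_s: 7.85
eef_pos: [0.4869, -0.0722, 0.0496]
orientation: [0.236, 3.129, -0.002]
wrist_force: [8.1, -0.9, -9.1]
opening: 0.0219
```

```bash
python3 -c "
from h import *
s,M=st(); d=s['eef_pos']-np.array([.5886,-.0993,.0496]); print(d@U,d@V)
"
```

```text
t 7.85 pos [ 0.4869 -0.0722  0.0496] open 0.0219 F uvz [ 8.1  0.3 -9.1] toolx [-0.989  0.15  -0.004] y [ 0.15   0.989 -0.001]
-0.10461367796605284 0.011620830181331834
```

The pin is in the slot: 11.6 mm of sideways travel at about 1 N. I'll slide on to the stop.

>>> carry_out(moves=[[[0, 0.05, 0, 0], [0, 0.05, 0, 0], [0, 0.05, 0, 0], [0, 0.05, 0, 0], [0, 0.05, 0, 0], [0, 0.05, 0, 0], [0, 0.03, 0, 0], [0, 0, 0, 0]]])

```text
time_s: 8.85
eef_pos: [0.492, -0.0395, 0.0496]
orientation: [0.236, 3.128, -0.001]
wrist_force: [8.5, -1.0, -9.5]
opening: 0.0216
```

```bash
python3 -c "
from h import *
s,M=st(); d=s['eef_pos']-np.array([.5886,-.0993,.0496]); print(d@U,d@V)
"
```

```text
t 8.85 pos [ 0.492  -0.0395  0.0496] open 0.0216 F uvz [ 8.6  0.3 -9.5] toolx [-0.989  0.15  -0.004] y [ 0.15   0.989 -0.   ]
-0.10448427239023982 0.044696481001523465
```

Not at the stop yet, because the force is still low. I'll push a few mm more until the stop shows in the force.

>>> carry_out(moves=[[[0, 0.02, 0, 0], [0, 0.01, 0, 0], [0, 0, 0, 0]]])

```text
time_s: 9.22
eef_pos: [0.4922, -0.0384, 0.0496]
orientation: [0.235, 3.129, -0.006]
wrist_force: [5.8, -9.5, -9.9]
opening: 0.022
```

```bash
python3 -c "
from h import *
s,M=st(); d=s['eef_pos']-np.array([.5886,-.0993,.0496]); print(d@U,d@V)
s=vision.get_image('scene')[:,:,::-1]; cv2.imwrite('pics/s5.png',cv2.resize(s[160:260,260:390],None,fx=6,fy=6,interpolation=cv2.INTER_CUBIC))
"
```

```text
t 9.22 pos [ 0.4922 -0.0384  0.0496] open 0.022 F uvz [ 7.1 -8.5 -9.9] toolx [-0.989  0.15  -0.004] y [ 0.15   0.989 -0.004]
-0.10444147773057323 0.045819227179189986
```

View pics/s5.png

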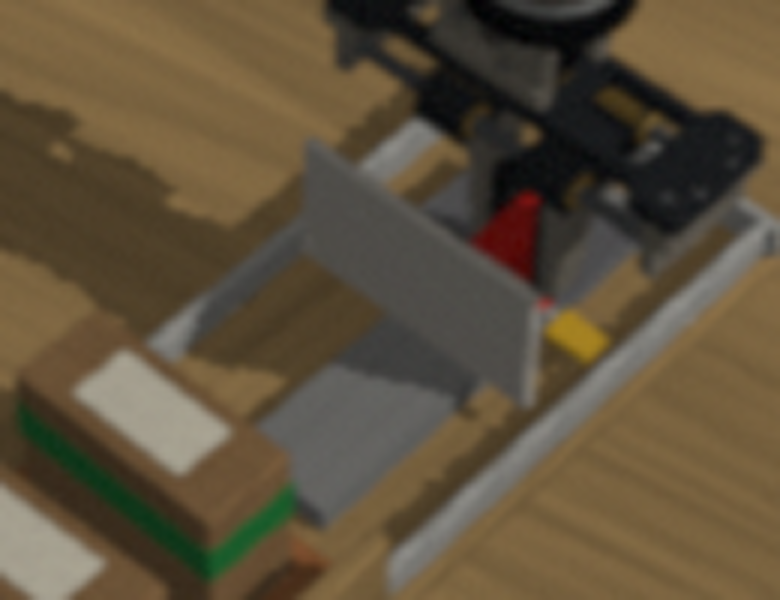

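The end stop is reached: 45.8 mm of travel and 8.5 N against the press. Now I'll ease forward so the pin rests on the slot's edge before letting go.

>>> carry_out(moves=[[[-0.01, 0, 0, 0], [-0.01, 0, 0, 0], [-0.01, 0, 0, 0], [-0.01, 0, 0, 0], [0, 0, 0, 0]]])

```text
time_s: 9.9
eef_pos: [0.4942, -0.0387, 0.0496]
orientation: [-0.235, -3.132, 0.006]
wrist_force: [-1.3, -8.1, -1.6]
opening: 0.0217
```

```bash
python3 -c "
from h import *
s,M=st(); d=s['eef_pos']-np.array([.5886,-.0993,.0496]); print(d@U,d@V)
"
```

```text
t 9.9 pos [ 0.4942 -0.0387  0.0496] open 0.0217 F uvz [-0.  -8.2 -1.6] toolx [-0.989  0.149  0.001] y [ 0.149  0.989 -0.004]
-0.10237383116318764 0.04579628310944995
```

The wrist pull is down to 0 N, so the rail is carrying the spring. I'll ease most of the sideways press and open.

>>> carry_out(moves=[[[0, -0.008, 0, 0], [0, 0, 0, 0]]], squeeze=10)

```text
time_s: 10.15
eef_pos: [0.4942, -0.0388, 0.0496]
orientation: [-0.235, -3.132, 0.004]
wrist_force: [-1.0, -4.4, -1.4]
opening: 0.0217
```

>>> carry_out(moves=[[[0, 0, 0, 0], [0, 0, 0, 0], [0, 0, 0, 0], [0, 0, 0, 0], [0, 0, 0, 0], [0, 0, 0, 0]]], claw=0.5)

```text
time_s: 10.9
eef_pos: [0.4948, -0.0374, 0.0496]
orientation: [-0.236, -3.133, -0.0]
wrist_force: [-0.2, -0.4, -1.2]
opening: 0.0461
```

```bash
python3 -c "
from h import *
s,M=st(); d=s['eef_pos']-np.array([.5886,-.0993,.0496]); print(d@U,d@V)
s=vision.get_image('scene')[:,:,::-1]; cv2.imwrite('pics/s6.png',cv2.resize(s[160:260,260:390],None,fx=6,fy=6,interpolation=cv2.INTER_CUBIC))
"
```

```text
t 10.9 pos [ 0.4948 -0.0374  0.0496] open 0.0461 F uvz [-0.2 -0.4 -1.2] toolx [-0.989  0.15   0.   ] y [0.15  0.989 0.   ]
-0.1019975663389121 0.047130554883853336
```

View pics/s6.png

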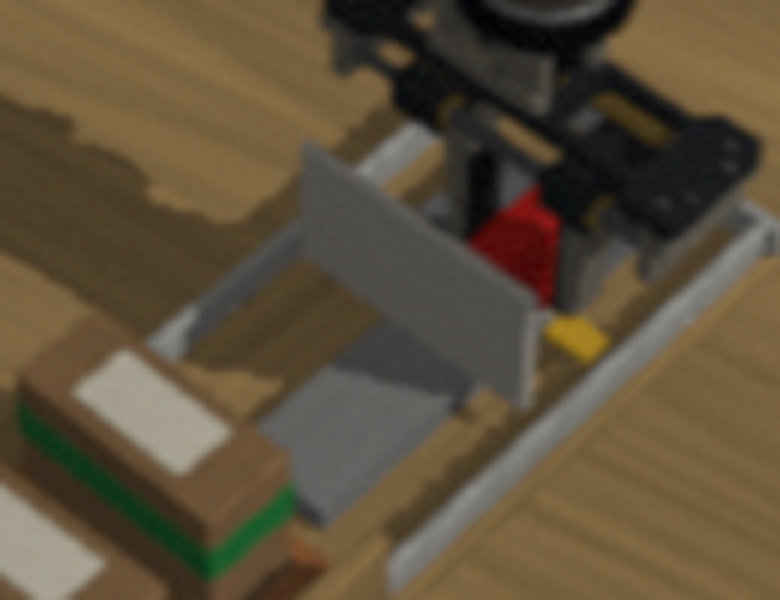

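The fingers are open (46 mm), the pusher stays back and the forces are near zero. I'll lift straight up and move aside.

>>> carry_out(moves=[[[0, 0, -0.1, 0], [0, 0, -0.2, 0], [0, 0, -0.4, 0], [0, 0, -0.5, 0], [0, 0, -0.5, 0], [0, 0.4, 0, 0], [0, 0.5, 0, 0], [0, 0.5, 0, 0], [0, 0.5, 0, 0], [0, 0, 0, 0]]])

```text
time_s: 12.2
eef_pos: [0.5231, 0.1531, 0.2202]
orientation: [0.229, 3.133, 0.001]
wrist_force: [0.3, -0.2, 0.8]
opening: 0.0458
```

```bash
python3 - <<'E'
from h import *
st()
s=vision.get_image('scene')[:,:,::-1]; cv2.imwrite('pics/s7.png',s)
t=vision.get_image('top')[:,:,::-1]; cv2.imwrite('pics/t7f.png',t); cv2.imwrite('pics/t7.png',cv2.resize(t[225:365,300:420],None,fx=4.2,fy=4.2,interpolation=cv2.INTER_CUBIC))
E
```

```text
t 12.2 pos [0.5231 0.1531 0.2202] open 0.0458 F uvz [ 0.3 -0.2  0.8] toolx [-0.989  0.145 -0.001] y [0.145 0.989 0.001]
```

View pics/t7.png

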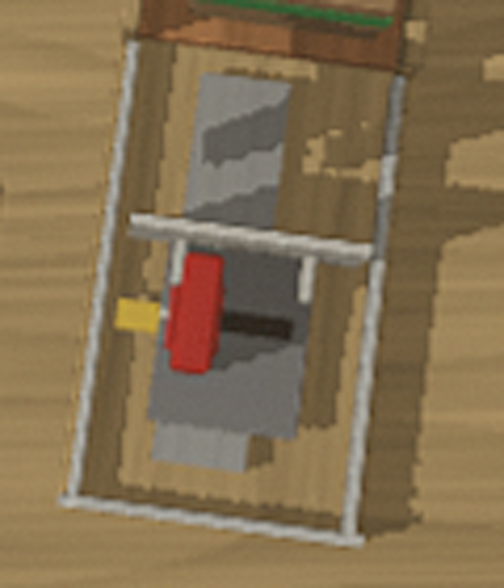

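View pics/s7.png

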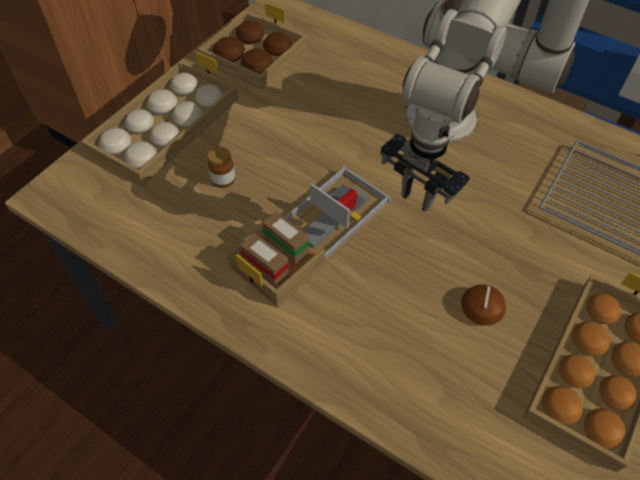

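The top view shows the red grip parked beside the tab at (195,313) in the zoom, with the pusher plate back. The scene view shows the jar, loaf and cartons where they were. One numeric check of the grip's travel before I hand in.

```bash
python3 - <<'E'
from h import *
f=4.2
g=[]
for n in("pics/top0.png","pics/t7f.png"):
    h=cv2.cvtColor(cv2.imread(n),cv2.COLOR_BGR2HSV)[225:365,300:420]
    m=(((h[...,0]<6)|(h[...,0]>174))&(h[...,1]>150)&(h[...,2]>130)).astype(np.uint8)
    m[:16]=0
    k,l,s,c=cv2.connectedComponentsWithStats(m); i=1+s[1:,4].argmax(); print(s[i])
    g.append(at("top",300+c[i][0],225+c[i][1],.0845))
d=g[1]-g[0]; print("draw",-d@U,"lock",d@V)
a,b=[cv2.imread(f"pics/{n}.png").astype(int) for n in("scene0","s7")]
for nm,(x0,y0,x1,y1) in dict(jar=(203,145,240,190),loaf=(458,280,510,328),packs=(235,215,310,295)).items():
    A,B=[q[y0-6:y1+6,x0-6:x1+6].astype(np.uint8) for q in(a,b)]
    r=cv2.matchTemplate(B,A[6:-6,6:-6],cv2.TM_CCOEFF_NORMED); _,v,_,p=cv2.minMaxLoc(r); print(nm,v,p[0]-6,p[1]-6)
from bench import workorder
workorder.hand_in()
E
```

```text
[ 64  19  14  28 288]
[ 39  60  14  29 268]
draw 0.10111552471787483 lock 0.04430312087342552
jar 0.8642427921295166 0 0
loaf 0.9983019232749939 0 0
packs 0.9595920443534851 0 0
the job is handed in; nothing more can be done
```

The pusher is parked and stays back by itself, and the job is handed in at about 12.3 s of the 64 s allowed. The hand-in gave no verdict.

- **What I did:** I gripped the red grip across its width and drew it back about 100 mm. From there I crept on while pressing it lightly sideways, until the pin found the slot at about 102 to 105 mm of draw. I then slid the grip to its end stop, which showed as 8.5 N at about 45.8 mm. Before opening I eased forward until the rail carried the spring (0 N pull at the wrist), then lifted straight up and moved clear.
- **Position checks:** After letting go, the top camera measured about 101 mm of draw and 44.3 mm of lock. The arm's own readings were 102 mm and 45.8 mm, so the two agree within calibration error. The lock margin by camera is small: 44.3 mm against the required 42 mm.
- **Other objects:** The cartons, jar and loaf show no shift in the pictures. The jar's picture match was weaker (0.86), which I put down to a changed shadow of the arm, but its position did not change.
- **Disagreement:** When I first located the grip, the two cameras differed by about 9 mm along the tray. I used the top view, and the grip sat between the fingers as expected.

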